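# Load the spice carousel and hold the stoppered jar at the front

### The job

Stand the two loose terracotta spice jars upright in the two empty cells of the wooden carousel, one per cell, and turn the carousel so that the tall jar with the round cork stopper is at the front, squarely in line with the tab that sticks out of the carousel's foot, leaving everything else on the ledge where it is. Finish with the gripper still gripping the carousel's knob and holding the turntable still: do not let go.

Things in the scene. Friction and masses are not known exactly. Their poses are not given: they have to be found in the camera images.
- carousel: Fixed foot of the carousel: dark wooden disc with a 40 mm wide tab (brass stud on it) that sticks out from under the turntable to 175 mm from the axis. Origin on the turning axis at ledge height, z up; its -x axis points along the tab, which is the front. On it turns a wooden disc of 272 mm diameter with four square cells 90 degrees apart, centres 92 mm from the axis, and a knob in the middle.
- turntable (a joint): Angle of the turntable on the foot, rad, growing counterclockwise seen from above; it turns at least 6 rad either way against light friction (about 0.06 N m) and stays where left. At +1.571 cell_a is exactly at the front (over the tab), at -1.571 cell_b is.
- knob_center (a point): Centre of the knob: round dark wooden knob on the steel post in the middle of the turntable, 32 mm diameter, 40 mm high, fixed to the turntable and turning with it. Point on the turning axis, 175 mm above the ledge. Can be gripped from above at any yaw; the tall jar, standing in a cell, ends 40 mm below the knob's centre.
- cell_a (a point): Floor centre of one empty cell, 35 mm above the ledge; turns with the turntable. Each cell is 64 mm wide inside, with 5 mm thick walls 12 mm high above the floor, one side square to the radius. The two cells between cell_a and cell_b are filled with fixed short flat-lidded terracotta jars, 52 mm diameter, 66 mm high.
- cell_b (a point): Floor centre of the other, opposite empty cell, like cell_a; turns with the turntable.
- tall_jar_center (a point): Centre, half-way up, of the loose tall jar: round terracotta, 52 mm diameter up to 78 mm height, short sloping shoulder, then a cork ball stopper of 25 mm diameter; 100 mm high in all (the point is 50 mm above its underside), about 0.28 kg. z runs along the jar, up. Grip it 60 to 68 mm above its underside, so that the stopper has room under the gripper. Stands on the ledge at the start.
- short_jar_center (a point): Centre, half-way up, of the loose short jar: round terracotta with a flat wooden lid, 52 mm diameter, 66 mm high (the point is 33 mm above its underside), about 0.24 kg. z up. Stands on the ledge at the start.
- green_jar: Bystander, leave alone: empty open green glass jar, 76 mm diameter, 95 mm high. Origin at the centre of its underside.
- spoon_holder: Bystander, leave alone: white ceramic spoon holder, 84 mm diameter, 90 mm high, with spoon handles up to 132 mm. Origin at the centre of its underside.
- pestle_rest: Bystander, leave alone: wooden rest 70 x 160 mm with a wooden pestle lying in it, 70 mm high. Origin at the centre of its underside.
Not all that is in view belongs to the job. Leave any turquoise look-alike of the part that bears short_jar_center alone.

How it is judged:
On the way:
1. both loose jars stand upright in the empty cells, one per cell ((((horizontal distance between tall_jar_center and cell_a below 0.016 m and height (world z) of tall_jar_center between 0.078 and 0.092 m and angle between tall_jar_center's own z axis and vertical below 0.12 rad) and (horizontal distance between short_jar_center and cell_b below 0.016 m and height (world z) of short_jar_center between 0.061 and 0.075 m and angle between short_jar_center's own z axis and vertical below 0.12 rad)) or ((horizontal distance between tall_jar_center and cell_b below 0.016 m and height (world z) of tall_jar_center between 0.078 and 0.092 m and angle between tall_jar_center's own z axis and vertical below 0.12 rad) and (horizontal distance between short_jar_center and cell_a below 0.016 m and height (world z) of short_jar_center between 0.061 and 0.075 m and angle between short_jar_center's own z axis and vertical below 0.12 rad)))), for 0.2 s.
At the end, for the whole second after the job is handed in: Both loose jars upright, one in each empty cell (centre within 16 mm of the cell's, height within 7 mm, tilt under 0.12 rad); tall jar within 16 mm sideways of the line along the tab, on the tab side; turntable under 0.05 rad/s; fingers on the knob with over 2 N ((((horizontal distance between tall_jar_center and cell_a below 0.016 m and height (world z) of tall_jar_center between 0.078 and 0.092 m and angle between tall_jar_center's own z axis and vertical below 0.12 rad) and (horizontal distance between short_jar_center and cell_b below 0.016 m and height (world z) of short_jar_center between 0.061 and 0.075 m and angle between short_jar_center's own z axis and vertical below 0.12 rad)) or ((horizontal distance between tall_jar_center and cell_b below 0.016 m and height (world z) of tall_jar_center between 0.078 and 0.092 m and angle between tall_jar_center's own z axis and vertical below 0.12 rad) and (horizontal distance between short_jar_center and cell_a below 0.016 m and height (world z) of short_jar_center between 0.061 and 0.075 m and angle between short_jar_center's own z axis and vertical below 0.12 rad))) and x of tall_jar_center in the frame of carousel below -0.06 m and y of tall_jar_center in the frame of carousel between -0.016 and 0.016 m and velocity of joint turntable between -0.05 and 0.05 rad/s and contact force between the fingers and turntable_c2 above 2 N); the arm keeps its last pose, push and grip.
It fails at once if the empty green jar is moved by more than 40 mm (distance of green_jar from where it was at the start of the episode above 0.04 m).
It fails at once if the spoon holder is moved by more than 40 mm (distance of spoon_holder from where it was at the start of the episode above 0.04 m).
It fails at once if the pestle rest is moved by more than 40 mm (distance of pestle_rest from where it was at the start of the episode above 0.04 m).
It also fails if it takes over 72 s, if anything falls off the work surface, if the arm or the gripper's body presses on something with over 40 N, if the wrist force passes 120 N, or if a joint passes its speed limit or range.

### The arm

A 6-joint arm with a two-finger parallel gripper is mounted at the origin on the work surface. World frame = base frame: x ahead of the robot, y to its left, z up, the work surface at z = 0. Lengths are in m, angles in rad, forces in N, time in s.
With the tool pointing down it reaches from about 0.3 to 0.75 m from the base axis. Payload 8.5 kg.
Tool frame: the origin (TCP) lies midway between the tips of the shut fingers; the grasp point (between the pads) lies 19 mm behind it (ctrl.grip_depth is the distance from the TCP to the grasp point, in m); z points along the fingers, x is the direction in which the jaws open and shut, and the axes are right-handed (so a half turn about z gives the same grasp; the last joint's range is limited). The gripper opens to 88 mm and grips with 3 to 60 N. Pads are 18 mm wide; open, the fingers measure 123 mm over their backs; the gripper's body (75 mm by 187 mm) begins 45 mm behind the grasp point.
Start: joints at [0.959, 0.381, 1.297, -0, 1.464, -0.215], TCP at [0.213, 0.507, 0.239] pointing down, gripper open.
Joint ranges: [-3.11, 3.11], [-0.89, 2.33], [0.22, 2.48], [-1.42, 4.56], [0.17, 2.85], [-2.88, 2.88]. Speed limits (rad/s): [2.39, 2.39, 3.14, 3.14, 3.14, 3.14].

### API

Orientations are given as a rotation vector (axis times angle).
In Python, from plant import ctrl gives the robot as it stands.
- The arm moves only by the tool arm_command, never from a script. Its argument "targets" is text: rows parted by semicolons, each of 7 numbers parted by spaces: the turn, a rotation vector about the tool's x, y, z in degrees, then the shift along the tool's x, y, z in mm, then the finger opening in mm, from 0 to 88.1. In form: rx ry rz tx ty tz claw; .... A call has 1 to 12 rows; each row is the pose to reach, as a shift and turn from the pose commanded when the call began, along the tool's axes at that moment; what a row does not reach only later rows make up. A row lasts 1/10 s, in which the tool goes at most 50 mm and 8.59 degrees, less where a joint would pass 70% of its speed; a pose out of reach is approached as far as the arm can. A call with a gripper value outside its range is refused whole. The fingers move at their own pace and stop on an object; "force" is the grip in N (left out, the last holds). Time passes only in rows, so rows that repeat a pose let the fingers close. It gives the time, the measured TCP pose, the force and the opening at its end, in the units of the state.
- ctrl.sense(): the state, without advancing time (a new reading comes with each control period).
- ctrl.get_image(name): name is "side" or "top" or "wrist"; returns the picture (480x640x3 uint8, red, green, blue); there is no depth.
- ctrl.camera_info(name): a dict with "camera_matrix" (3x3 intrinsics, pixels), "origin" and "rotation" of the camera in the world. Camera axes: x right, y down, z forward; pixel columns grow to the right and rows downward; lengths in m; the calibration is good to about 2 mm. A picture is of the moment at which its call begins: read the wrist's pose just before it. camera_info takes no time and is no camera call; for the wrist camera it gives the pose at the moment of the call.
- ctrl.hand_in(): hands the job in, once; it reports no verdict.
Trained networks look in the newest picture that a camera, given by its name, has taken for a name from the list of things; names that differ only in an ending like _2 or _b are one class to them, and where a whole thing is asked for, a point or a joint stands for the part that bears it (a point fixed in the world has none). Each returns a list of dicts, best first, with "p" (0 to 1); they miss things now and then, are a little off and sometimes report something else, mostly with a low value. They report only what shows in the picture. A call takes as long as a camera call. They do not tell look-alikes from the thing itself.
- ctrl.silhouettes(camera, target): "region" (480x640 bool, what is visible of it) and "extent" ([left, top, right, bottom] as shares, 0 to 1, of the picture: columns of its width, rows of its height, round what is visible of it).
- ctrl.landmark_of(camera, target): "position" ([row, column] as shares, 0 to 1, of the picture: columns of its width, rows of its height: a listed point, or the origin of a listed thing).
The state is a dict: "time_s": time; "qpos": joint angles; "qvel": joint speeds; "tau": joint torques, N m; "ee_pos": TCP position; "tool_rot": TCP orientation; "contact_force": force on the tool from outside, world axes, zero at the start; "wrist_torque": the same for the moment, N m; "finger_gap": opening from 0.0 (shut) to 1.0 (fully open).
Only numpy, scipy, OpenCV 4.12 (cv2) and the standard library are available. Lean on these libraries where they do the work, as an engineer would, in place of code of your own. Each camera call takes 0.05 s, during which the arm holds its last target.

## Working session

There is one attempt and no reset: what is moved stays moved. The work goes in short steps, Python scripts to look and compute and a tool call to move; the robot and the scene stay as the last step left them, time stands still between calls to the robot, and variables do not carry over. Pictures are saved under pics/ and viewed, and the job is handed in when it is done.

Besides the shell and the picture viewer there is one more tool, called after ">>>" as name(argument=value, ...) on one line, values as JSON. arm_command: Moves the arm, as the interface text tells. Its arguments: {"type":"object","properties":{"targets":{"type":"string"},"force":{"type":"number"}},"required":["targets"]}

```bash
ls && mkdir -p pics
python3 - <<'E'
from plant import ctrl
import cv2, numpy as np
np.set_printoptions(precision=4,suppress=True)
print(ctrl.sense())
for n in ["side","top","wrist"]:
    im=ctrl.get_image(n); cv2.imwrite(f"pics/{n}0.png",im[:,:,::-1])
    c=ctrl.camera_info(n); print(n,c)
E
```

```text
pics
{'time_s': 0.0, 'qpos': array([ 0.9588,  0.3812,  1.2983,  0.    ,  1.4636, -0.2153]), 'qvel': array([ 0.0004, -0.0003, -0.0001,  0.    ,  0.0004,  0.0002]), 'tau': array([ -0.0013, -43.7955, -22.4543,   0.0712,   0.0354,  -0.0001]), 'ee_pos': array([0.2124, 0.507 , 0.2381]), 'tool_rot': array([ 2.6152,  1.7398, -0.0022]), 'contact_force': array([-0.2332,  0.6498,  0.4669]), 'wrist_torque': array([-0.0094, -0.0311, -0.0417]), 'finger_gap': 1.0005977618251787}
side {'camera_matrix': array([[508.93  ,   0.    , 319.6243],
       [  0.    , 508.93  , 227.6138],
       [  0.    ,   0.    ,   1.    ]]), 'origin': array([ 0.3544, -0.7131,  0.8854]), 'rotation': array([-2.333 ,  0.2242, -0.0924])}
top {'camera_matrix': array([[502.5776,   0.    , 315.0928],
       [  0.    , 502.5776, 235.1288],
       [  0.    ,   0.    ,   1.    ]]), 'origin': array([0.3394, 0.076 , 1.4383]), 'rotation': array([-2.1308,  2.1833, -0.1217])}
wrist {'camera_matrix': array([[362.1699,   0.    , 326.1998],
       [  0.    , 362.1699, 238.0667],
       [  0.    ,   0.    ,   1.    ]]), 'origin': array([0.1391, 0.5378, 0.3839]), 'rotation': array([2.394 , 1.592 , 0.2459])}
```

View pics/side0.png

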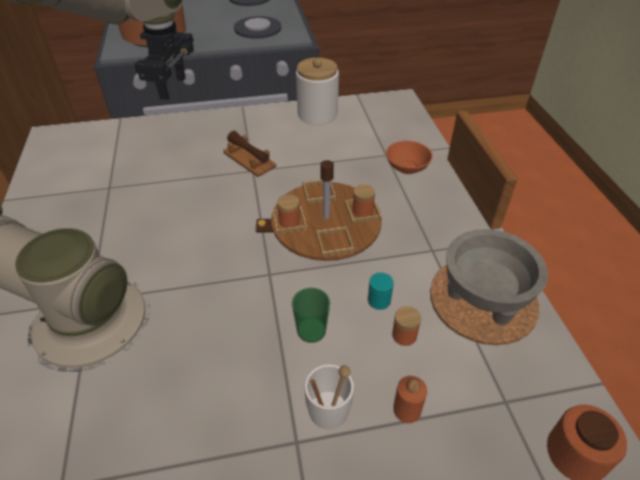

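View pics/top0.png

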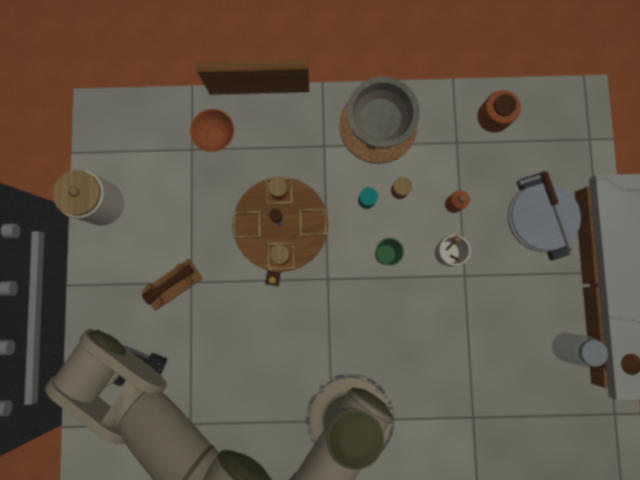

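View pics/wrist0.png

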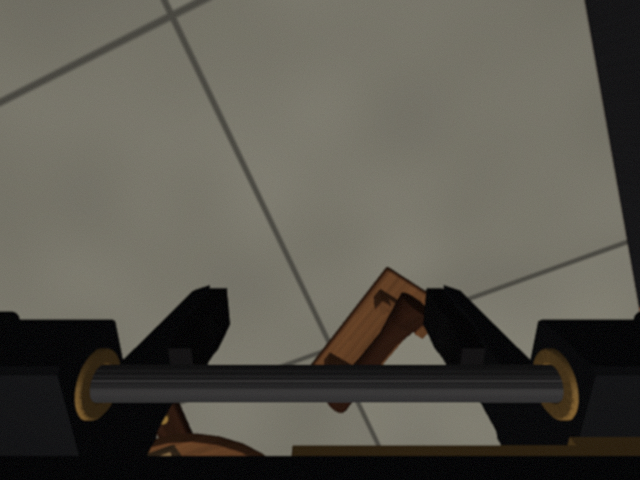

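The side view shows the carousel at (327,218) with its tab at (265,225) toward the robot. The empty cells are at (319,190) and (335,240). These loose pieces stand together:
- Tall jar with ball stopper at (410,398).
- Short terracotta jar with wooden lid at (406,326).
- Turquoise look-alike at (380,291), which I leave alone.

In the top view they are at (459,201), (402,187) and (368,197). Next I measure them with the networks.

```bash
cat > h.py <<'E'
from plant import ctrl
import cv2, numpy as np
from scipy.spatial.transform import Rotation as R
np.set_printoptions(precision=4,suppress=True)
def ray(cam,uv,info=None):
    c=info or ctrl.camera_info(cam); K=c["camera_matrix"]; Rm=R.from_rotvec(c["rotation"]).as_matrix()
    d=Rm@np.linalg.solve(K,np.array([uv[0],uv[1],1.])); return np.array(c["origin"]),d/np.linalg.norm(d)
def atz(cam,uv,z,info=None):
    o,d=ray(cam,uv,info); return o+d*(z-o[2])/d[2]
def proj(cam,P,info=None):
    c=info or ctrl.camera_info(cam); Rm=R.from_rotvec(c["rotation"]).as_matrix()
    q=c["camera_matrix"]@(Rm.T@(np.asarray(P)-c["origin"])); return q[:2]/q[2]
def tri(a,ua,b,ub):
    A=np.zeros((3,3));y=np.zeros(3);L=[]
    for c,u in((a,ua),(b,ub)):
        o,d=ray(c,u);M=np.eye(3)-np.outer(d,d);A+=M;y+=M@o;L.append((M,o))
    p=np.linalg.solve(A,y); return p,[round(float(np.linalg.norm(M@(p-o)))*1000,1) for M,o in L]
E
python3 - <<'E'
from h import *
import pickle
H={"carousel":0,"knob_center":.175,"cell_a":.035,"cell_b":.035,"tall_jar_center":.05,"short_jar_center":.033,"green_jar":0,"spoon_holder":0,"pestle_rest":0}
for n in H:
    for cam in("top","side"):
        for d in ctrl.landmark_of(cam,n)[:4]:
            r,c=d["position"]; uv=(c*640,r*480)
            print(n,cam,round(d["p"],2),np.round(uv,1),atz(cam,uv,H[n]))
for cam in("top","side"):
    a=ctrl.get_image(cam)
    x=(340,150,490,260) if cam=="top" else (360,260,450,440)
    cv2.imwrite(f"pics/crop_{cam}.png",cv2.resize(a[x[1]:x[3],x[0]:x[2],::-1],None,fx=3.2 if cam=="side" else 5,fy=3.2 if cam=="side" else 5,interpolation=cv2.INTER_CUBIC))
E
```

```text
carousel top 0.65 [280.4 226.3] [0.5394 0.1825 0.    ]
carousel side 0.68 [327.8 224.9] [0.5478 0.1874 0.    ]
knob_center top 0.63 [277.2 215.6] [0.5428 0.1773 0.175 ]
knob_center side 0.57 [330.2 170. ] [0.5509 0.1841 0.175 ]
cell_a top 0.9 [310.3 221.9] [0.545  0.0954 0.035 ]
cell_a top 0.62 [244.5 222.2] [0.5488 0.2812 0.035 ]
cell_a side 0.74 [333.1 239.4] [0.5425 0.1013 0.035 ]
cell_a side 0.68 [323.6 190.6] [0.5552 0.2794 0.035 ]
cell_b top 0.9 [310.3 221.9] [0.545  0.0954 0.035 ]
cell_b top 0.62 [244.5 222.2] [0.5488 0.2812 0.035 ]
cell_b side 0.74 [333.1 239.4] [0.5425 0.1013 0.035 ]
cell_b side 0.68 [323.6 190.6] [0.5552 0.2794 0.035 ]
tall_jar_center top 0.84 [457.9 205.2] [ 0.5797 -0.3186  0.05  ]
tall_jar_center side 0.64 [410.  393.6] [ 0.5928 -0.3116  0.05  ]
short_jar_center top 0.77 [400.9 187.2] [ 0.6386 -0.1646  0.033 ]
short_jar_center top 0.61 [370.2 202. ] [ 0.5981 -0.0757  0.033 ]
short_jar_center side 0.79 [407.3 324.2] [ 0.6395 -0.1589  0.033 ]
short_jar_center side 0.62 [379.4 291.2] [ 0.6074 -0.0668  0.033 ]
green_jar top 0.7 [384.6 253.5] [ 0.4534 -0.115   0.    ]
green_jar side 0.58 [313.2 330.6] [ 0.4548 -0.1156  0.    ]
green_jar side 0.57 [327.2 408.9] [ 0.4491 -0.2875  0.    ]
green_jar side 0.54 [327.2 227.1] [ 0.5446  0.1799 -0.    ]
spoon_holder top 0.93 [444.4 252.3] [ 0.4526 -0.2863  0.    ]
spoon_holder side 0.66 [326.9 409.4] [ 0.4485 -0.2883 -0.    ]
pestle_rest top 0.57 [174.5 286.2] [0.3746 0.4874 0.    ]
```

View pics/crop_top.png

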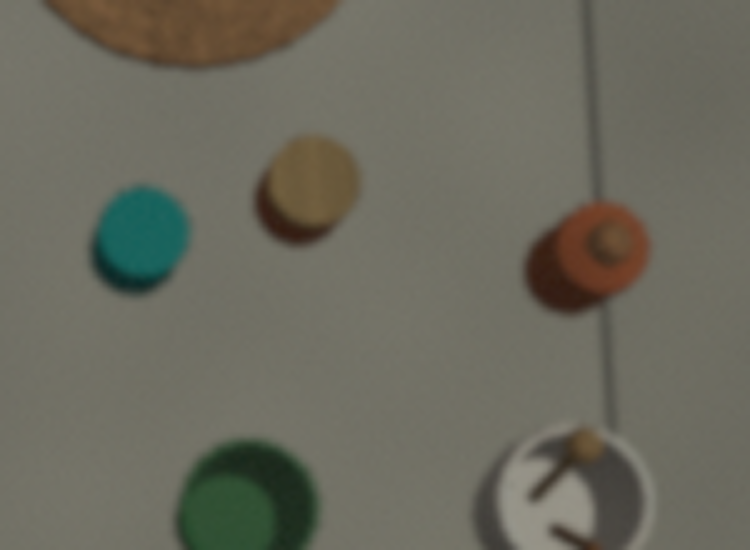

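View pics/crop_side.png

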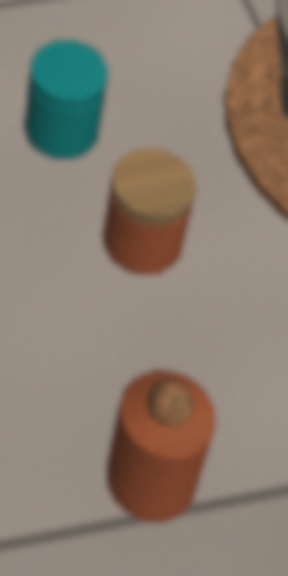

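Candidates in the crops: the turquoise jar (top ~368,197) is the look-alike and excluded. The terracotta jar with the flat wooden lid (402,187) is the short jar, and the one with the ball stopper (461,199) is the tall jar. I'll refine these now.

Run:
```python
from h import *
print("tall shoulder",atz("top",(460.6,199.6),.078),"stopper",atz("top",(462,198.4),.0875),atz("side",(413.1,385.6),.0875))
print("tri stopper",tri("top",(462,198.4),"side",(413.1,385.6)))
print("short lid",atz("top",(402.8,186.2),.066),atz("side",(407.8,317.8),.066), tri("top",(402.8,186.2),"side",(407.8,317.8)))
for cam in("top","side"):
    for n in("tall_jar_center","short_jar_center","turntable","carousel","knob_center"):
        for d in ctrl.silhouettes(cam,n)[:2]:
            m=d["region"]; ys,xs=np.nonzero(m); print(cam,n,round(d["p"],2),m.sum(),xs.min(),xs.max(),ys.min(),ys.max(),np.round([xs.mean(),ys.mean()],1))
            cv2.imwrite(f"pics/m_{cam}_{n}_{int(d['p']*100)}.png",m.astype(np.uint8)*255)
for cam,x in(("top",(220,165,340,295)),("side",(245,150,395,265))):
    a=ctrl.get_image(cam)
    cv2.imwrite(f"pics/car_{cam}.png",cv2.resize(a[x[1]:x[3],x[0]:x[2],::-1],None,fx=4.5,fy=4.5,interpolation=cv2.INTER_CUBIC))
```

```text
tall shoulder [ 0.5902 -0.3189  0.078 ] stopper [ 0.5917 -0.3201  0.0875] [ 0.5919 -0.3166  0.0875]
tri stopper (array([ 0.5907, -0.3188,  0.0919]), [0.1, 0.1])
short lid [ 0.6342 -0.1643  0.066 ] [ 0.6341 -0.1662  0.066 ] (array([ 0.6348, -0.1647,  0.0638]), [0.0, 0.0])
top tall_jar_center 0.95 408 445 469 191 212 [457.1 201.6]
top short_jar_center 0.75 297 392 410 178 198 [401.  187.9]
top short_jar_center 0.67 308 359 377 188 208 [367.8 197.8]
top turntable 0.89 7080 233 328 177 271 [280.4 224.1]
top carousel 0.85 7298 233 327 177 286 [280.1 225.6]
top knob_center 0.9 7004 233 328 177 271 [280.3 224.2]
side tall_jar_center 0.97 1271 392 426 375 422 [409.1 398.5]
side short_jar_center 0.93 773 367 393 273 308 [379.8 290.4]
side short_jar_center 0.6 938 392 420 306 345 [405.7 325.3]
side turntable 0.86 7391 271 381 160 260 [326.5 217.9]
side carousel 0.71 7578 255 381 160 260 [324.4 218.2]
side knob_center 0.62 7350 271 382 160 260 [326.5 218.1]
```

View pics/car_top.png

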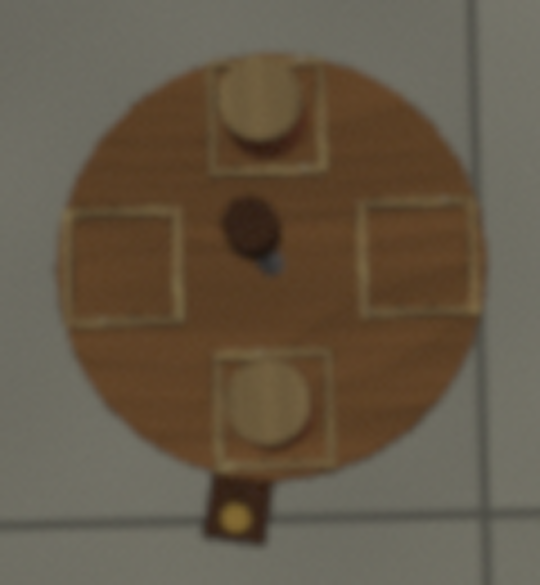

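View pics/car_side.png

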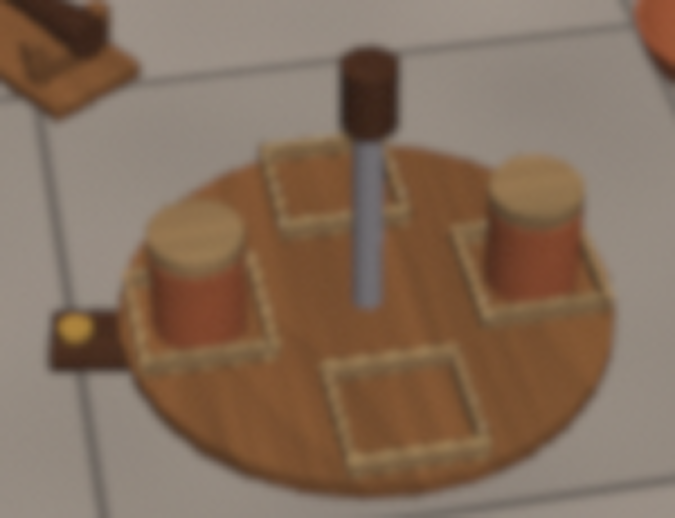

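Run:
```python
from h import *
t=lambda x,y:(x/4.5+220-.4,y/4.5+165-.4)
s=lambda x,y:(x/4.5+245-.4,y/4.5+150-.4)
dc=atz("top",t(272,266),.035);print("disc",dc, atz("side",s(367,318),.033))
print("knob top",atz("top",t(251,223),.195),"side post base",atz("side",s(369,305),.035),"knob c",atz("side",s(369,93),.175), tri("top",t(251,223),"side",s(369,58)))
cr=atz("top",t(421,258),.047);cl=atz("top",t(125.5,266),.047)
crs=atz("side",s(407,408),.047);cls=atz("side",s(334,187),.047)
print("cells",cr,cl,"mid",(cr+cl)/2,np.linalg.norm(cr-cl));print(crs,cls,(crs+cls)/2,np.linalg.norm(crs-cls))
for z in(.01,.018):
    e=atz("top",t(236,541),z);st=atz("top",t(236,518),z); a=atz("side",s(51,341),z)
    for q in(e,st,a): print(z,q, np.linalg.norm((q-dc)[:2]),"yaw",np.degrees(np.arctan2((dc-q)[1],(dc-q)[0])))
d=cr-cl;print("cell line ang",np.degrees(np.arctan2(d[1],d[0])));d=crs-cls;print(np.degrees(np.arctan2(d[1],d[0])))
```

```text
disc [0.542  0.1808 0.035 ] [0.5399 0.1705 0.033 ]
knob top [0.5434 0.1802 0.195 ] side post base [0.5426 0.1783 0.035 ] knob c [0.5428 0.1848 0.175 ] (array([0.542 , 0.1797, 0.2008]), [0.4, 0.4])
cells [0.543  0.0872 0.047 ] [0.5425 0.271  0.047 ] mid [0.5428 0.1791 0.047 ] 0.18384774039362783
[0.5436 0.0863 0.047 ] [0.54   0.2656 0.047 ] [0.5418 0.1759 0.047 ] 0.17937351423965128
0.01 [0.3715 0.208  0.01  ] 0.17266485122161623 yaw -9.079600912360972
0.01 [0.3859 0.2078 0.01  ] 0.1584102742106707 yaw -9.831810323635274
0.01 [0.3703 0.2096 0.01  ] 0.1740980005853768 yaw -9.517834223122334
0.018 [0.3713 0.2073 0.018 ] 0.17272762588944257 yaw -8.827959580120687
0.018 [0.3857 0.2071 0.018 ] 0.15854305396135962 yaw -9.552800346318655
0.018 [0.3702 0.2011 0.018 ] 0.1730484693979484 yaw -6.755229645934698
cell line ang -89.86634557252604
-88.84286191338371
```

```bash
cat >> h.py <<'E'
def plan(target, ang):
    """world target TCP, tool-x heading deg (tool down) -> turn/shift from the nominal current pose"""
    s=ctrl.sense(); R0=R.from_rotvec(s["tool_rot"]); p=s["ee_pos"]
    a=np.radians(ang); x=np.array([np.cos(a),np.sin(a),0]); z=np.array([0,0,-1.]); y=np.cross(z,x)
    R1=R.from_matrix(np.c_[x,y,z])
    M=R0.as_matrix(); print("now",p,"heading",round(float(np.degrees(np.arctan2(M[1,0],M[0,0]))),1),"t",s["time_s"],"gap",s["finger_gap"]*88.1,"F",s["contact_force"])
    print("tool turn deg",np.degrees((R0.inv()*R1).as_rotvec()),"shift mm",R0.inv().apply(np.asarray(target)-p)*1000)
E
python3 - <<'E'
from h import *
for z in(.06,.1,.13): print("pot",z,atz("top",(384,112),z),atz("top",(384,153),z),atz("side",(495,262),z))
plan((.591,-.319,.20),-100)
E
```

```text
pot 0.06 [ 0.8516 -0.1216  0.06  ] [ 0.732  -0.1168  0.06  ] [ 0.868  -0.0573  0.06  ]
pot 0.1 [ 0.8367 -0.1159  0.1   ] [ 0.7206 -0.1112  0.1   ] [ 0.8431 -0.0891  0.1   ]
pot 0.13 [ 0.8256 -0.1116  0.13  ] [ 0.7121 -0.107   0.13  ] [ 0.8245 -0.1129  0.13  ]
now [0.2125 0.5072 0.2387] heading 67.3 t 1.75 gap 87.86379597860672 F [ 0.0539 -0.3606  0.7319]
tool turn deg [  0.0033   0.0016 167.2649] shift mm [-615.7688  668.384    38.7549]
```

```bash
sed -n 1,3p h.py >/dev/null
python3 - <<'E'
from h import *
c=ctrl.camera_info("top"); a=ctrl.get_image("side")
cv2.imwrite("pics/pot.png",cv2.resize(a[220:360,380:560,::-1],None,fx=4,fy=4,interpolation=cv2.INTER_CUBIC))
E
```

```text
(no output)
```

View pics/pot.png

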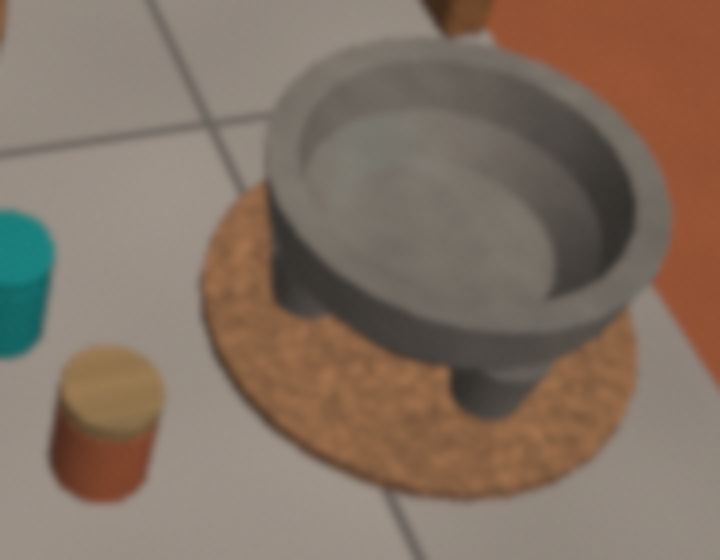

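The pot's near rim is at x≈0.72, so I'll grip the short jar with the jaws mostly along y. I start with the tall jar and go above it first.

>>> arm_command(targets="0 0 167 -616 668 0 88; 0 0 167 -616 668 0 88; 0 0 167 -616 668 0 88; 0 0 167 -616 668 0 88; 0 0 167 -616 668 0 88; 0 0 167 -616 668 0 88; 0 0 167 -616 668 0 88; 0 0 167 -616 668 0 88; 0 0 167 -616 668 0 88; 0 0 167 -616 668 0 88; 0 0 167 -616 668 0 88; 0 0 167 -616 668 0 88", force=20)

```text
time_s: 3.0
ee_pos: [0.4626, -0.0405, 0.239]
tool_rot: [-2.986, 0.977, -0.001]
contact_force: [0.4, -0.2, 0.5]
finger_gap: 0.999
```

```bash
python3 -c "
from h import *
plan((.591,-.319,.2),-100)"
```

```text
now [ 0.4626 -0.0405  0.239 ] heading -36.2 t 3.0 gap 87.99035006711772 F [ 0.4124 -0.2407  0.5415]
tool turn deg [-0.0314 -0.0173 63.7514] shift mm [268.1393 148.6778  39.0591]
```

>>> arm_command(targets="0 0 64 268 149 39 88; 0 0 64 268 149 39 88; 0 0 64 268 149 39 88; 0 0 64 268 149 39 88; 0 0 64 268 149 39 88; 0 0 64 268 149 39 88; 0 0 64 268 149 39 88; 0 0 64 268 149 39 88; 0 0 64 268 149 39 88")

```text
time_s: 3.9
ee_pos: [0.592, -0.3166, 0.1992]
tool_rot: [2.021, -2.405, -0.001]
contact_force: [-0.2, -0.4, 0.4]
finger_gap: 1.0
```

Run:
```python
from h import *
plan((.591,-.319,.045),-100)
im=ctrl.get_image("wrist"); cv2.imwrite("pics/w1.png",im[:,:,::-1])
print(proj("wrist",(.591,-.319,.0875)),proj("wrist",(.591,-.319,.0)))
```

```text
now [ 0.592  -0.3166  0.1992] heading -99.9 t 3.9 gap 88.12144616902904 F [-0.1863 -0.3986  0.3805]
tool turn deg [0.0377 0.0213 0.0741] shift mm [  2.6403   0.4782 154.1872]
[330.4793 233.2341] [329.5209 207.1152]
```

View pics/w1.png

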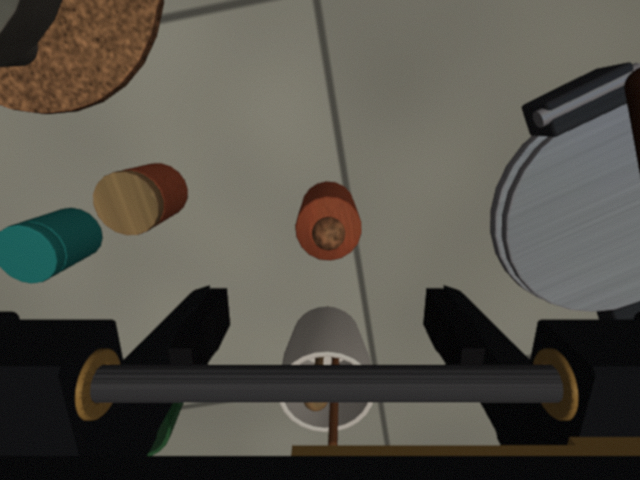

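The wrist view shows the tall jar's stopper at (328,233), predicted (330,233), so the position holds within 2 mm. I descend and grip it.

>>> arm_command(targets="0 0 0 2 0 45 88; 0 0 0 2 0 85 88; 0 0 0 2 0 120 88; 0 0 0 2 0 145 88; 0 0 0 2 0 154 88; 0 0 0 2 0 154 88; 0 0 0 2 0 154 40; 0 0 0 2 0 154 40; 0 0 0 2 0 154 40; 0 0 0 2 0 154 40; 0 0 0 2 0 154 40; 0 0 0 2 0 154 40", force=20)

```text
time_s: 5.15
ee_pos: [0.5919, -0.3181, 0.0462]
tool_rot: [-2.022, 2.404, -0.001]
contact_force: [-0.5, 0.1, 1.9]
finger_gap: 0.585
```

```bash
python3 -c "
from h import *
plan((.591,-.319,.28),-100)"
```

```text
now [ 0.5919 -0.3181  0.0462] heading -99.9 t 5.15 gap 51.49813062804453 F [-0.5245  0.1447  1.9298]
tool turn deg [-0.0336 -0.0086  0.1407] shift mm [   1.1052    0.5685 -233.8027]
```

>>> arm_command(targets="0 0 0 2 0 -10 40; 0 0 0 2 0 -30 40; 0 0 0 2 0 -60 40; 0 0 0 2 0 -95 40; 0 0 0 2 0 -130 40; 0 0 0 2 0 -165 40; 0 0 0 2 0 -200 40; 0 0 0 2 0 -225 40; 0 0 0 2 0 -235 40; 0 0 0 2 0 -235 40")

```text
time_s: 6.15
ee_pos: [0.5914, -0.3202, 0.2817]
tool_rot: [-2.022, 2.404, -0.003]
contact_force: [0.1, 0.5, -3.4]
finger_gap: 0.586
```

```bash
python3 -c "
from h import *
plan((.5425,.271,.28),0)"
```

```text
now [ 0.5914 -0.3202  0.2817] heading -99.9 t 6.15 gap 51.615184860441666 F [ 0.0729  0.4741 -3.351 ]
tool turn deg [ -0.0179  -0.1124 -99.8716] shift mm [-574.099   149.5435    0.9112]
```

>>> arm_command(targets="0 0 -2 -11 3 0 40; 0 0 -6 -34 9 0 40; 0 0 -11 -63 16 0 40; 0 0 -17 -98 25 0 40; 0 0 -23 -132 34 0 40; 0 0 -30 -172 45 0 40; 0 0 -37 -212 55 0 40; 0 0 -44 -253 66 0 40; 0 0 -51 -293 76 0 40; 0 0 -58 -333 87 0 40; 0 0 -65 -373 97 0 40; 0 0 -72 -413 107 0 40")

```text
time_s: 7.35
ee_pos: [0.5552, 0.1074, 0.2791]
tool_rot: [3.051, -0.746, -0.005]
contact_force: [0.7, 0.1, -1.9]
finger_gap: 0.584
```

```bash
python3 -c "
from h import *
plan((.5425,.271,.28),0)"
```

```text
now [0.5552 0.1074 0.2791] heading -27.5 t 7.35 gap 51.46781629436616 F [ 0.6925  0.0938 -1.8933]
tool turn deg [  0.0346   0.1866 -27.4662] shift mm [ -86.748  -139.3073   -0.8442]
```

>>> arm_command(targets="0 0 -7 -22 -35 0 40; 0 0 -14 -43 -70 0 40; 0 0 -20 -61 -98 0 40; 0 0 -25 -76 -122 0 40; 0 0 -27 -84 -135 0 40; 0 0 -27 -87 -139 0 40; 0 0 -27 -87 -139 0 40; 0 0 -27 -87 -139 0 40")

```text
time_s: 8.15
ee_pos: [0.5449, 0.2676, 0.2805]
tool_rot: [3.141, -0.027, -0.001]
contact_force: [-1.1, -0.4, -3.0]
finger_gap: 0.582
```

Run:
```python
from h import *
plan((.5425,.271,.082),0)
for n in("wrist","top","side"):
    im=ctrl.get_image(n); cv2.imwrite(f"pics/{n}2.png",im[:,:,::-1])
x=ctrl.get_image("top")
i=ctrl.camera_info("wrist")
for d in ctrl.landmark_of("wrist","cell_b")[:3]: print(d["p"],d["position"][1]*640,d["position"][0]*480,atz("wrist",(d["position"][1]*640,d["position"][0]*480),.035,i))
print(proj("wrist",(.5425,.271,.035),i),i)
```

```text
now [0.5449 0.2676 0.2805] heading -1.0 t 8.15 gap 51.31424950703123 F [-1.1213 -0.3578 -2.9842]
tool turn deg [ 0.026   0.0232 -0.9804] shift mm [ -2.3954  -3.405  198.5208]
0.76 327.616 193.68 [0.5457 0.2732 0.035 ]
[324.706  195.7056] {'camera_matrix': array([[362.1699,   0.    , 326.1998],
       [  0.    , 362.1699, 238.0667],
       [  0.    ,   0.    ,   1.    ]]), 'origin': array([0.5454, 0.3467, 0.4264]), 'rotation': array([ 2.834 , -0.0243, -0.0036])}
```

View pics/wrist2.png

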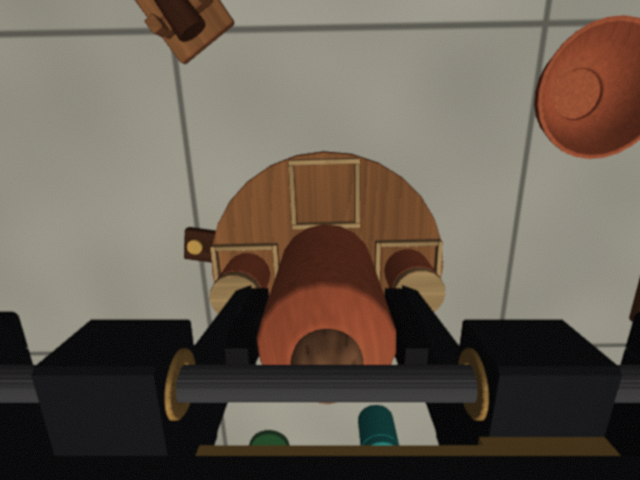

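View pics/side2.png

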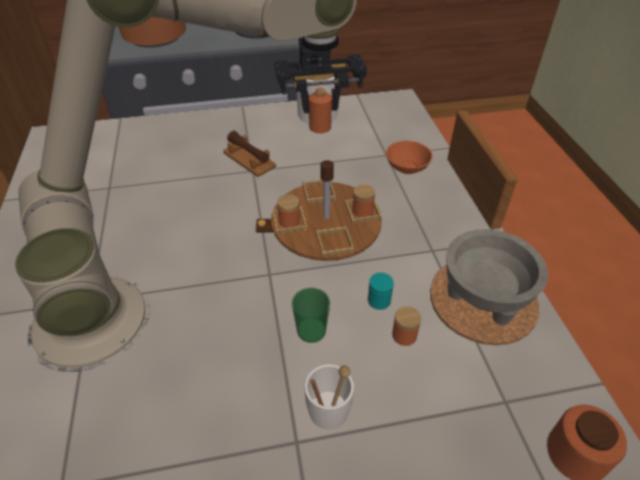

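The wrist view shows the empty cell with outer wall corners at (290,163), (359,160), (360,227) and (293,229), and the tab's stud at (195,247).

Run:
```python
from h import *
for u in[(290,163),(359,160),(360,227),(293,229)]: print(atz("wrist",u,.047))
c=np.mean([atz("wrist",u,.047) for u in[(290,163),(359,160),(360,227),(293,229)]],0);print("cell",c)
for z in(.01,.02):print("stud",atz("wrist",(195,247),z))
im=cv2.imread("pics/wrist2.png");cv2.imwrite("pics/w2c.png",cv2.resize(im[140:310,170:460],None,fx=2.7,fy=2.7,interpolation=cv2.INTER_CUBIC))
```

```text
[0.5074 0.3082 0.047 ]
[0.5785 0.3101 0.047 ]
[0.5803 0.2384 0.047 ]
[0.5073 0.2373 0.047 ]
cell [0.5434 0.2735 0.047 ]
stud [0.3835 0.2059 0.01  ]
stud [0.3873 0.2093 0.02  ]
```

View pics/w2c.png

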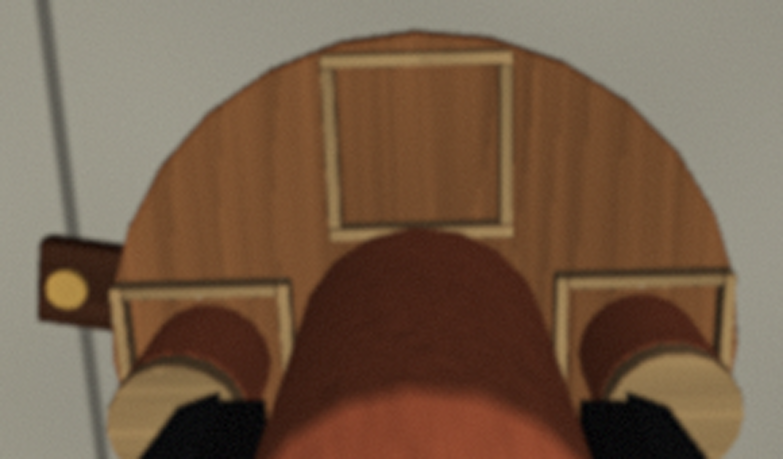

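>>> arm_command(targets="0 0 -1 -2 -5 15 40; 0 0 -1 -2 -5 45 40; 0 0 -1 -2 -5 80 40; 0 0 -1 -2 -5 115 40; 0 0 -1 -2 -5 145 40; 0 0 -1 -2 -5 165 40; 0 0 -1 -2 -5 175 40; 0 0 -1 -2 -5 180 40; 0 0 -1 -2 -5 180 40; 0 0 -1 -2 -5 180 40")

```text
time_s: 9.4
ee_pos: [0.5434, 0.2739, 0.1018]
tool_rot: [-3.141, -0.004, -0.003]
contact_force: [0.7, 0.6, -3.1]
finger_gap: 0.582
```

Run:
```python
from h import *
plan((.543,.273,.082),0)
for n in("top","side"):
    im=ctrl.get_image(n); cv2.imwrite(f"pics/{n}3.png",im[:,:,::-1])
    if n=="side": cv2.imwrite("pics/s3c.png",cv2.resize(im[90:260,230:400,::-1],None,fx=4,fy=4,interpolation=cv2.INTER_CUBIC))
```

```text
now [0.5434 0.2739 0.1018] heading 0.1 t 9.4 gap 51.257952176567 F [ 0.7032  0.6296 -3.0871]
tool turn deg [-0.0297 -0.1061  0.1279] shift mm [-0.4237  0.8744 19.8287]
```

View pics/s3c.png

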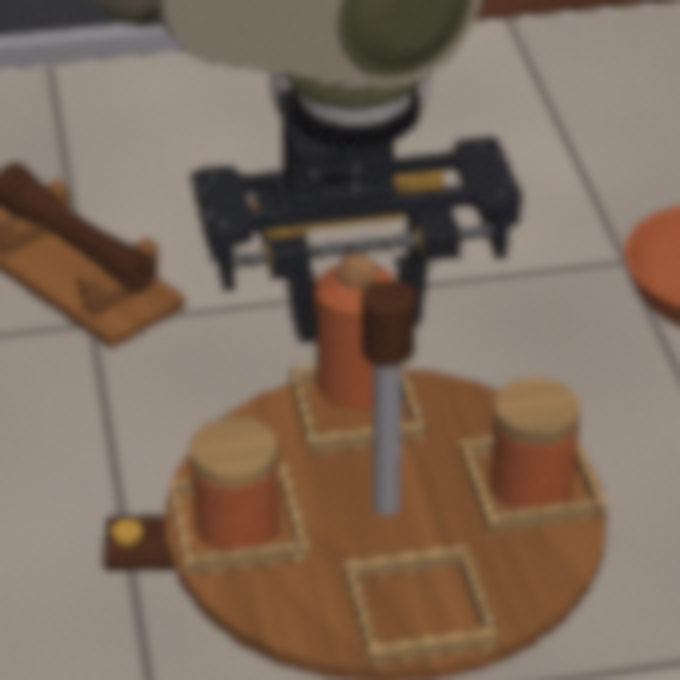

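The tall jar hangs centred just above the rear cell (crop 355,380), clear of its walls. I lower it now.

>>> arm_command(targets="0 0 0 0 1 8 40; 0 0 0 0 1 14 40; 0 0 0 0 1 18 40; 0 0 0 0 1 20 40; 0 0 0 0 1 20 40; 0 0 0 0 1 20 40")

```text
time_s: 10.1
ee_pos: [0.5433, 0.2727, 0.0812]
tool_rot: [-3.142, -0.004, -0.002]
contact_force: [0.0, -1.6, 1.5]
finger_gap: 0.583
```

>>> arm_command(targets="0 0 0 0 0 0 60; 0 0 0 0 0 0 70; 0 0 0 0 0 0 80; 0 0 0 0 0 0 80; 0 0 0 0 0 -20 80; 0 0 0 0 0 -55 80; 0 0 0 0 0 -95 80; 0 0 0 0 0 -135 80; 0 0 0 0 0 -170 80; 0 0 0 0 0 -195 80; 0 0 0 0 0 -200 80; 0 0 0 0 0 -200 80")

```text
time_s: 11.3
ee_pos: [0.5428, 0.2728, 0.2805]
tool_rot: [-3.141, -0.004, -0.001]
contact_force: [-0.6, -0.1, -0.1]
finger_gap: 0.907
```

Run:
```python
from h import *
plan((.6345,-.165,.28),75)
im=ctrl.get_image("wrist"); cv2.imwrite("pics/w4.png",im[:,:,::-1])
for d in ctrl.landmark_of("wrist","tall_jar_center")[:3]: print(d["p"],atz("wrist",(d["position"][1]*640,d["position"][0]*480),.085))
```

```text
now [0.5428 0.2728 0.2805] heading 0.1 t 11.3 gap 79.89248591013629 F [-0.5555 -0.0713 -0.0698]
tool turn deg [  0.0058  -0.0226 -74.8605] shift mm [ 90.612  437.996    0.4752]
```

View pics/w4.png

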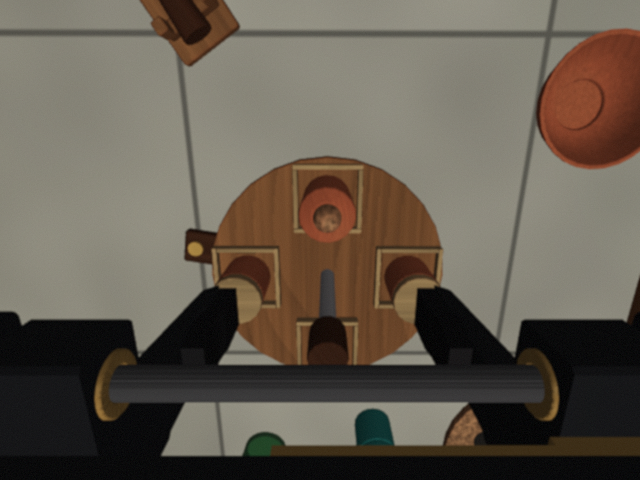

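The tall jar stands in its cell with the stopper at (327,216) and the body inside the walls. Next is the short jar.

>>> arm_command(targets="0 0 -75 91 438 0 88; 0 0 -75 91 438 0 88; 0 0 -75 91 438 0 88; 0 0 -75 91 438 0 88; 0 0 -75 91 438 0 88; 0 0 -75 91 438 0 88; 0 0 -75 91 438 0 88; 0 0 -75 91 438 0 88; 0 0 -75 91 438 0 88; 0 0 -75 91 438 0 88; 0 0 -75 91 438 0 88; 0 0 -75 91 438 0 88")

```text
time_s: 12.6
ee_pos: [0.6346, -0.1643, 0.2795]
tool_rot: [-2.489, -1.913, 0.001]
contact_force: [-0.4, 0.7, 0.6]
finger_gap: 1.003
```

Run:
```python
from h import *
plan((.6345,-.165,.026),75)
im=ctrl.get_image("wrist"); cv2.imwrite("pics/w5.png",im[:,:,::-1])
print(proj("wrist",(.6345,-.165,.066)))
```

```text
now [ 0.6346 -0.1643  0.2795] heading 75.1 t 12.6 gap 88.36498511239124 F [-0.3716  0.7337  0.6078]
tool turn deg [-0.1331 -0.0424  0.0828] shift mm [ -0.8554   0.6491 253.4523]
[324.706  205.8252]
```

View pics/w5.png

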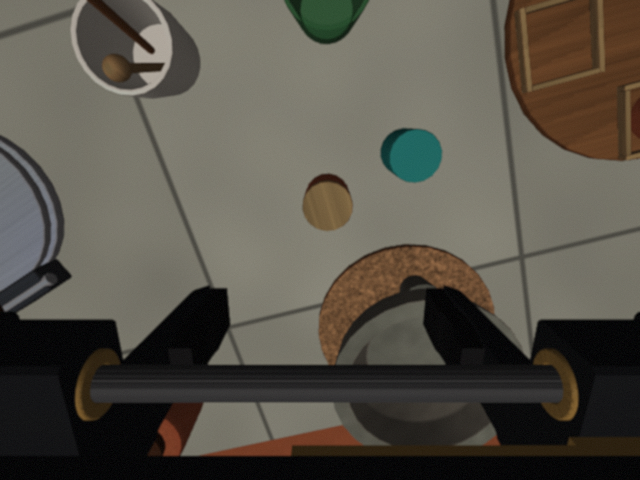

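The lid is at (328,204), predicted (325,206), about 3 mm off along the jaws. The fingers clear the turquoise jar at (412,155).

>>> arm_command(targets="0 0 0 1 0 40 84; 0 0 0 1 -1 85 84; 0 0 0 1 -1 130 84; 0 0 0 1 -1 170 84; 0 0 0 1 -1 205 84; 0 0 0 1 -1 235 84; 0 0 0 1 -1 250 84; 0 0 0 1 -1 254 84; 0 0 0 1 -1 254 84; 0 0 0 1 -1 254 40; 0 0 0 1 -1 254 40; 0 0 0 1 -1 254 40")

```text
time_s: 13.85
ee_pos: [0.6345, -0.1639, 0.0277]
tool_rot: [2.489, 1.915, 0.001]
contact_force: [0.3, 0.0, 0.1]
finger_gap: 0.705
```

>>> arm_command(targets="0 0 0 0 0 0 40; 0 0 0 0 0 0 40; 0 0 0 0 0 0 40")

```text
time_s: 14.15
ee_pos: [0.6343, -0.1638, 0.0272]
tool_rot: [2.49, 1.915, 0.001]
contact_force: [-0.4, 1.3, 3.8]
finger_gap: 0.582
```

```bash
python3 -c "
from h import *
plan((.543,.087,.26),150)"
```

```text
now [ 0.6343 -0.1638  0.0272] heading 75.1 t 14.15 gap 51.23437948441821 F [-0.3605  1.3136  3.839 ]
tool turn deg [  0.0316   0.0178 -74.8695] shift mm [ 219.0125 -152.4805 -232.8697]
```

>>> arm_command(targets="0 0 0 0 0 -10 40; 0 0 0 0 0 -30 40; 0 0 0 0 0 -60 40; 0 0 0 0 0 -95 40; 0 0 0 0 0 -130 40; 0 0 0 0 0 -165 40; 0 0 -3 8 -6 -195 40; 0 0 -8 24 -16 -215 40; 0 0 -14 42 -29 -228 40; 0 0 -21 61 -43 -233 40; 0 0 -28 82 -57 -233 40; 0 0 -35 102 -71 -233 40")

```text
time_s: 15.35
ee_pos: [0.591, -0.0461, 0.2601]
tool_rot: [-1.793, -2.58, 0.0]
contact_force: [-0.4, -0.3, -2.1]
finger_gap: 0.581
```

```bash
python3 -c "
from h import *
plan((.543,.087,.26),150)"
```

```text
now [ 0.591  -0.0461  0.2601] heading 110.4 t 15.35 gap 51.203323239509395 F [-0.4245 -0.2976 -2.1352]
tool turn deg [ -0.0154  -0.0098 -39.5889] shift mm [141.4996   1.4434   0.0804]
```

>>> arm_command(targets="0 0 -7 24 0 0 40; 0 0 -14 48 0 0 40; 0 0 -21 75 0 0 40; 0 0 -28 100 0 0 40; 0 0 -34 120 0 0 40; 0 0 -38 133 0 0 40; 0 0 -39 140 0 0 40; 0 0 -39 140 0 0 40; 0 0 -39 140 0 0 40")

```text
time_s: 16.25
ee_pos: [0.5437, 0.0839, 0.2598]
tool_rot: [0.839, 3.028, -0.0]
contact_force: [0.5, -0.2, -2.9]
finger_gap: 0.583
```

Run:
```python
from h import *
plan((.543,.087,.062),150)
im=ctrl.get_image("wrist"); cv2.imwrite("pics/w6.png",im[:,:,::-1])
cv2.imwrite("pics/w6c.png",cv2.resize(im[130:330,200:480,::-1],None,fx=2.7,fy=2.7,interpolation=cv2.INTER_CUBIC))
for d in ctrl.landmark_of("wrist","cell_a")[:3]: print(d["p"],d["position"][1]*640,d["position"][0]*480,atz("wrist",(d["position"][1]*640,d["position"][0]*480),.035))
```

```text
now [0.5437 0.0839 0.2598] heading 149.0 t 16.25 gap 51.323433111759925 F [ 0.4925 -0.2294 -2.8868]
tool turn deg [-0.0159  0.005  -0.9705] shift mm [  2.171    2.3664 197.7835]
0.81 328.57599999999996 205.29600000000002 [0.5424 0.0881 0.035 ]
```

View pics/w6.png

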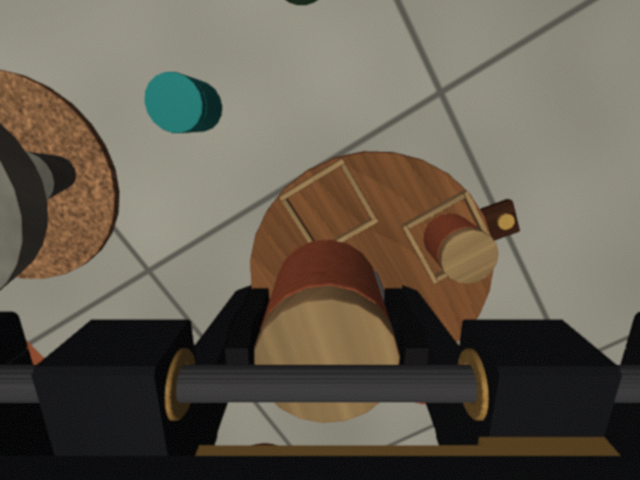

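View pics/w6c.png

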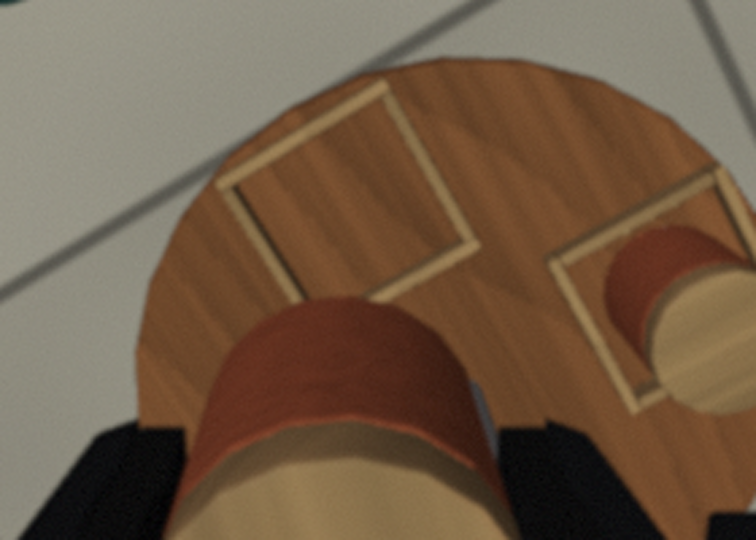

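Run:
```python
from h import *
f=lambda x,y:atz("wrist",(x/2.7+200,y/2.7+130),.047)
a,b,c=f(218,185),f(480,247),f(385,82);print(a,b,c,"centre",(a+b)/2)
for z in(.01,.02):print("stud",atz("wrist",(506,222),z))
plan((.543,.0875,.062),150)
```

```text
[0.5787 0.0551 0.047 ] [0.5066 0.1262 0.047 ] [0.5065 0.0546 0.047 ] centre [0.5426 0.0907 0.047 ]
stud [0.3832 0.2127 0.01  ]
stud [0.3862 0.2077 0.02  ]
now [0.5437 0.0838 0.2597] heading 149.0 t 16.35 gap 51.21950830157209 F [-0.6754  0.5292 -2.2998]
tool turn deg [-0.0118 -0.0043 -0.9646] shift mm [  2.5453   2.8602 197.6734]
```

>>> arm_command(targets="0 0 0 3 3 15 40; 0 0 0 3 4 45 40; 0 0 0 3 4 80 40; 0 0 0 3 4 115 40; 0 0 0 3 4 145 40; 0 0 0 3 4 165 40; 0 0 0 3 4 175 40; 0 0 0 3 4 178 40; 0 0 0 3 4 178 40; 0 0 0 3 4 178 40")

```text
time_s: 17.35
ee_pos: [0.5436, 0.0893, 0.0828]
tool_rot: [0.836, 3.026, 0.001]
contact_force: [-0.9, 0.2, -2.0]
finger_gap: 0.585
```

Run:
```python
from h import *
plan((.543,.0885,.0625),149)
im=ctrl.get_image("side"); cv2.imwrite("pics/s7c.png",cv2.resize(im[110:290,230:420,::-1],None,fx=4,fy=3.3,interpolation=cv2.INTER_CUBIC))
```

```text
now [0.5436 0.0893 0.0828] heading 149.1 t 17.35 gap 51.51975167594903 F [-0.9477  0.2007 -2.0356]
tool turn deg [0.0502 0.1001 0.1234] shift mm [ 0.1496 -1.0067 20.2965]
```

View pics/s7c.png

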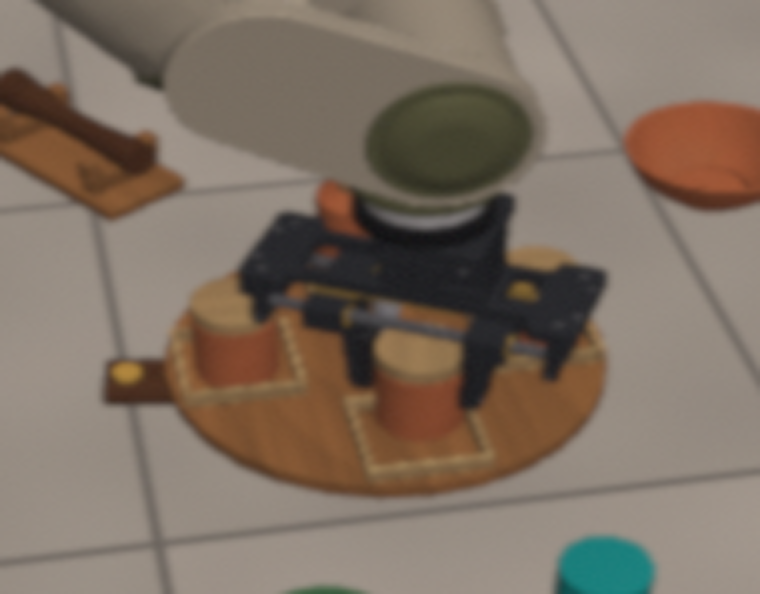

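The short jar hangs just above the front-right cell (crop 418,400), inside its outline, and the body is clear of the knob. I lower it now.

>>> arm_command(targets="0 0 0 0 0 8 40; 0 0 0 0 0 14 40; 0 0 0 0 0 18 40; 0 0 0 0 0 21 40; 0 0 0 0 0 21 40; 0 0 0 0 0 21 40")

```text
time_s: 18.0
ee_pos: [0.5441, 0.0894, 0.062]
tool_rot: [0.835, 3.025, 0.001]
contact_force: [-0.3, 0.1, 7.9]
finger_gap: 0.583
```

>>> arm_command(targets="0 0 0 0 0 -1 60; 0 0 0 0 0 -1 70; 0 0 0 0 0 -1 80; 0 0 0 0 0 -1 84; 0 0 0 0 0 -20 84; 0 0 0 0 0 -55 84; 0 0 0 0 0 -95 84; 0 0 0 0 0 -135 84; 0 0 0 0 0 -170 84; 0 0 0 0 0 -195 84; 0 0 0 0 0 -200 84; 0 0 0 0 0 -200 84")

```text
time_s: 19.2
ee_pos: [0.5429, 0.0894, 0.2604]
tool_rot: [0.836, 3.028, 0.0]
contact_force: [-0.2, -0.4, -0.1]
finger_gap: 0.956
```

Run:
```python
from h import *
plan((.5425,.1795,.25),60)
im=ctrl.get_image("wrist"); cv2.imwrite("pics/w8.png",im[:,:,::-1])
im=ctrl.get_image("side"); cv2.imwrite("pics/s8.png",cv2.resize(im[110:290,230:420,::-1],None,fx=4,fy=3.3,interpolation=cv2.INTER_CUBIC))
print(proj("wrist",(.5427,.0885,.035)))
```

```text
now [0.5429 0.0894 0.2604] heading 149.1 t 19.2 gap 84.1949810975658 F [-0.2302 -0.4385 -0.112 ]
tool turn deg [ 0.0112  0.0015 89.1318] shift mm [46.607  77.1145 10.4193]
[324.14   202.1921]
```

View pics/w8.png

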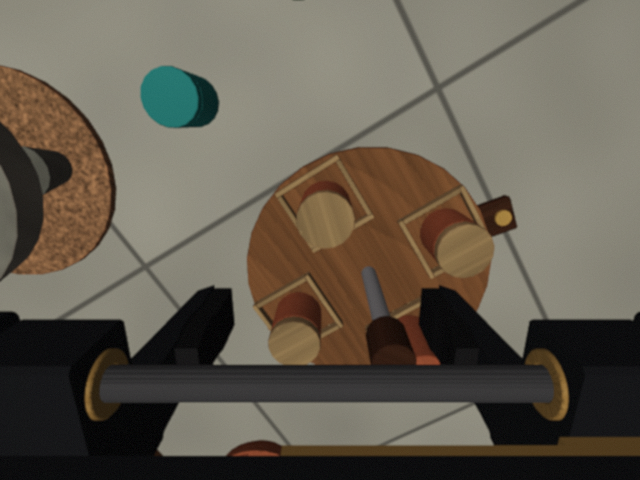

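Both jars are in their cells (the short jar's lid is at (325,220)). Now I go above the knob with heading about 88° and check before descending.

>>> arm_command(targets="0 0 61 47 78 0 88; 0 0 61 47 78 0 88; 0 0 61 47 78 0 88; 0 0 61 47 78 0 88; 0 0 61 47 78 0 88; 0 0 61 47 78 0 88; 0 0 61 47 78 0 88; 0 0 61 47 78 0 88; 0 0 61 47 78 0 88; 0 0 61 47 78 0 88")

```text
time_s: 20.3
ee_pos: [0.5425, 0.1804, 0.2596]
tool_rot: [-2.255, -2.186, 0.003]
contact_force: [0.8, 0.1, 0.5]
finger_gap: 0.998
```

Run:
```python
from h import *
plan((.5427,.1805,.156),88)
im=ctrl.get_image("wrist"); cv2.imwrite("pics/w9.png",im[:,:,::-1])
print(proj("wrist",(.5427,.1805,.195)),proj("wrist",(.5427,.1805,.035)))
```

```text
now [0.5425 0.1804 0.2596] heading 88.2 t 20.3 gap 87.93770762779617 F [0.8494 0.1167 0.502 ]
tool turn deg [-0.1148  0.016   0.2082] shift mm [  0.1124   0.4495 103.6191]
[326.0085 257.8633] [326.0587 203.5491]
```

View pics/w9.png

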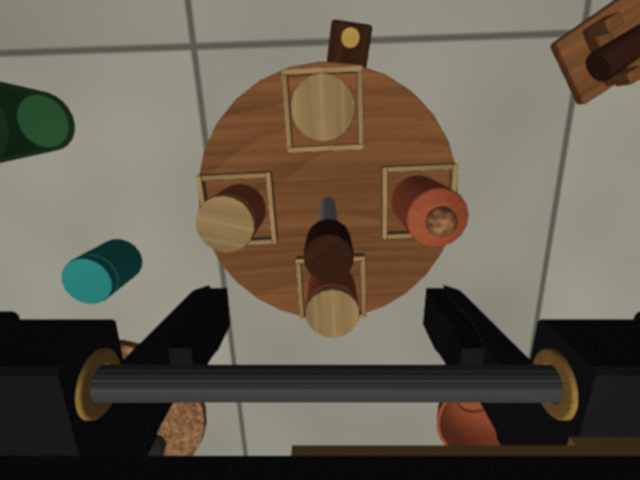

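View pics/s8.png

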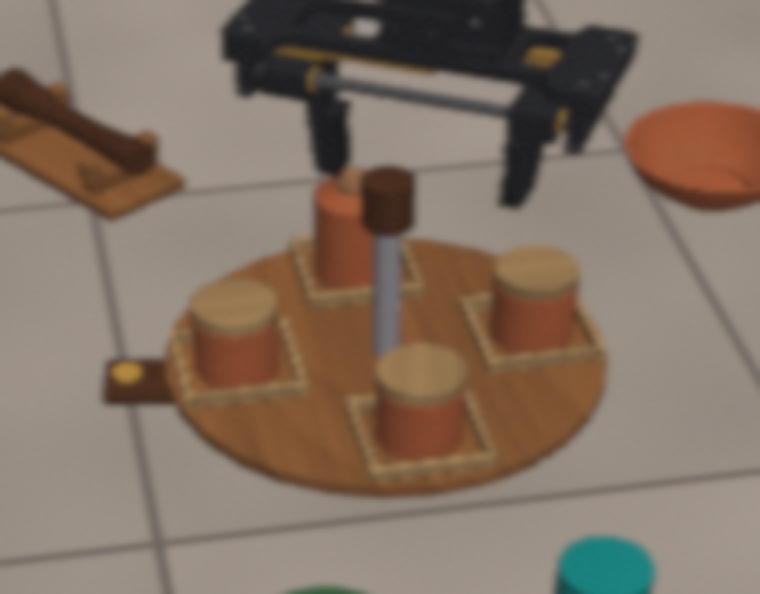

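Run:
```python
from h import *
ax=np.array([.5427,.1805])
for z in(.012,.018):
    for nm,u in(("stud",(350,38)),("end",(352.5,22)),("mid",(347.5,64))):
        p=atz("wrist",u,z); d=ax-p[:2]; print(z,nm,p,np.linalg.norm(d),"yaw",np.degrees(np.arctan2(d[1],d[0])))
    a=(atz("wrist",(333,20),z)+atz("wrist",(372,24),z))/2;b=(atz("wrist",(328,63),z)+atz("wrist",(367,66),z))/2;d=b-a
    print("edge dir",np.degrees(np.arctan2(d[1],d[0])))
```

```text
0.012 stud [0.3849 0.2088 0.012 ] 0.16031024154953077 yaw -10.165103284456423
0.012 end [0.3713 0.2114 0.012 ] 0.17417243382759928 yaw -10.203621018569375
0.012 mid [0.4078 0.206  0.012 ] 0.137297815286945 yaw -10.721539107697076
edge dir -8.195054167510929
0.018 stud [0.3861 0.2084 0.018 ] 0.15906576061768762 yaw -10.102254319557034
0.018 end [0.3727 0.2109 0.018 ] 0.17271651607984295 yaw -10.145471948366168
0.018 mid [0.4086 0.2057 0.018 ] 0.13640241144871368 yaw -10.643359450269038
edge dir -8.19505416751091
```

>>> arm_command(targets="0 0 0 0 0 30 88; 0 0 0 0 0 60 88; 0 0 0 0 0 85 88; 0 0 0 0 0 100 88; 0 0 0 0 0 104 88; 0 0 0 0 0 104 88; 0 0 0 0 0 104 20; 0 0 0 0 0 104 20; 0 0 0 0 0 104 20; 0 0 0 0 0 104 20; 0 0 0 0 0 104 20; 0 0 0 0 0 104 20", force=25)

```text
time_s: 21.55
ee_pos: [0.5427, 0.1804, 0.1568]
tool_rot: [2.257, 2.185, 0.0]
contact_force: [0.4, -0.1, -0.1]
finger_gap: 0.478
```

>>> arm_command(targets="0 0 0 0 0 0 20; 0 0 0 0 0 0 20; 0 0 0 0 0 0 20; 0 0 0 0 0 0 20")

```text
time_s: 21.95
ee_pos: [0.5427, 0.1817, 0.1567]
tool_rot: [-2.256, -2.184, -0.003]
contact_force: [0.2, 7.0, -0.3]
finger_gap: 0.355
```

The knob is gripped (gap 31 mm). A 7 N side force shows the axis lies about 2 mm further along +y, so I relax that and turn the table counterclockwise about 80°.

>>> arm_command(targets="0 0 0 2 0 0 20; 0 0 0 2 0 0 20; 0 0 -1 2 0 0 20; 0 0 -3 2 0 0 20; 0 0 -6 2 0 0 20; 0 0 -10 2 0 0 20; 0 0 -14 2 0 0 20; 0 0 -18 2 0 0 20; 0 0 -22 2 0 0 20; 0 0 -26 2 0 0 20; 0 0 -29 2 0 0 20; 0 0 -30 2 0 0 20")

```text
time_s: 23.15
ee_pos: [0.5429, 0.1811, 0.1567]
tool_rot: [1.612, 2.695, -0.003]
contact_force: [-0.4, -8.3, 0.2]
finger_gap: 0.356
```

Run:
```python
from h import *
plan((.5427,.182,.156),168)
for n in("side","wrist"):
    im=ctrl.get_image(n); cv2.imwrite(f"pics/{n}10.png",im[:,:,::-1])
```

```text
now [0.5429 0.1811 0.1567] heading 118.2 t 23.15 gap 31.33497336126047 F [-0.4295 -8.3036  0.1797]
tool turn deg [ -0.1233   0.075  -49.7641] shift mm [0.8364 0.2484 0.7411]
```

View pics/wrist10.png

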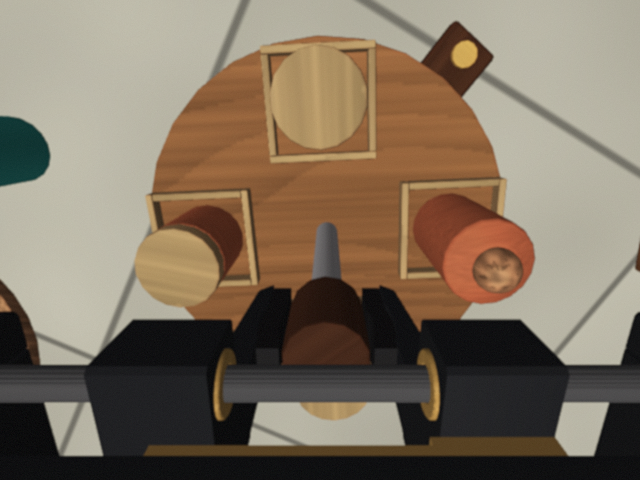

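The table follows the grip. I take back 1 mm and turn the remaining 50°.

>>> arm_command(targets="0 0 -2 -1 0 0 20; 0 0 -6 -1 0 0 20; 0 0 -11 -1 0 0 20; 0 0 -16 -1 0 0 20; 0 0 -21 -1 0 0 20; 0 0 -26 -1 0 0 20; 0 0 -31 -1 0 0 20; 0 0 -36 -1 0 0 20; 0 0 -41 -1 0 0 20; 0 0 -46 -1 0 0 20; 0 0 -49 -1 0 0 20; 0 0 -50 -1 0 0 20")

```text
time_s: 24.45
ee_pos: [0.5436, 0.1805, 0.1568]
tool_rot: [0.322, 3.124, -0.003]
contact_force: [1.7, -6.8, -0.8]
finger_gap: 0.359
```

>>> arm_command(targets="0 0 0 0 0 0 20; 0 0 0 0 0 0 20; 0 0 0 0 0 0 20")

```text
time_s: 24.75
ee_pos: [0.5436, 0.1805, 0.1568]
tool_rot: [0.324, 3.124, -0.003]
contact_force: [1.1, -5.8, -0.2]
finger_gap: 0.36
```

Run:
```python
from h import *
plan((.5427,.181,.156),168)
for n in("side","wrist","top"):
    im=ctrl.get_image(n); cv2.imwrite(f"pics/{n}11.png",im[:,:,::-1])
    if n=="side": cv2.imwrite("pics/s11c.png",cv2.resize(im[130:280,230:410,::-1],None,fx=4.2,fy=4,interpolation=cv2.INTER_CUBIC))
    if n=="top": cv2.imwrite("pics/t11c.png",cv2.resize(im[165:295,220:340,::-1],None,fx=4.5,fy=4.5,interpolation=cv2.INTER_CUBIC))
    for d in ctrl.landmark_of(n,"tall_jar_center")[:2]: print(n,d["p"],atz(n,(d["position"][1]*640,d["position"][0]*480),.085))
```

```text
now [0.5436 0.1805 0.1568] heading 168.1 t 24.75 gap 31.70116138104648 F [ 1.0628 -5.7901 -0.2003]
tool turn deg [-0.1016  0.0554  0.1414] shift mm [1.0151 0.2826 0.7634]
wrist 0.74 [0.4544 0.1963 0.085 ]
```

View pics/wrist11.png

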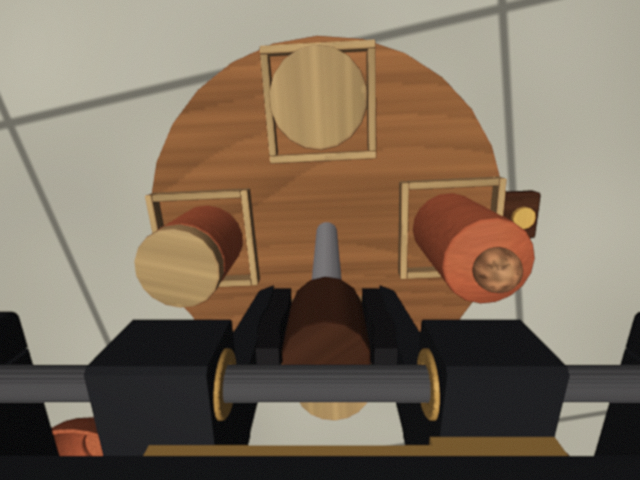

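View pics/s11c.png

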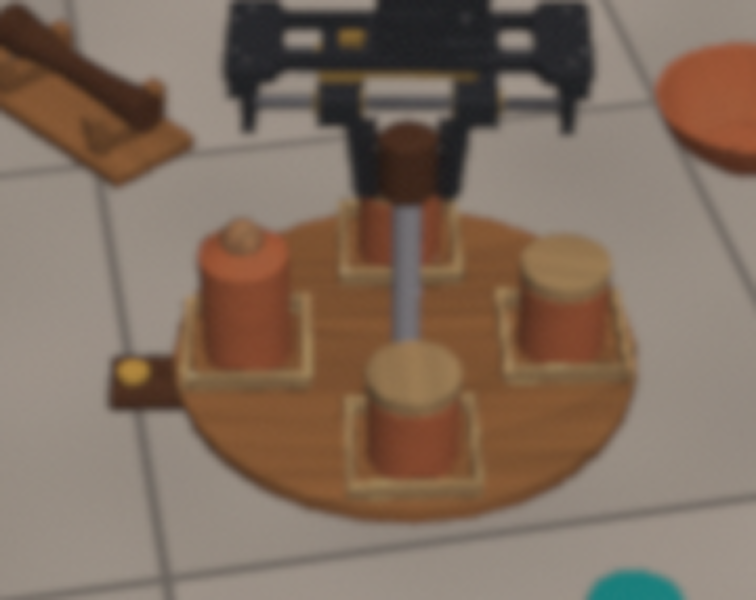

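View pics/t11c.png

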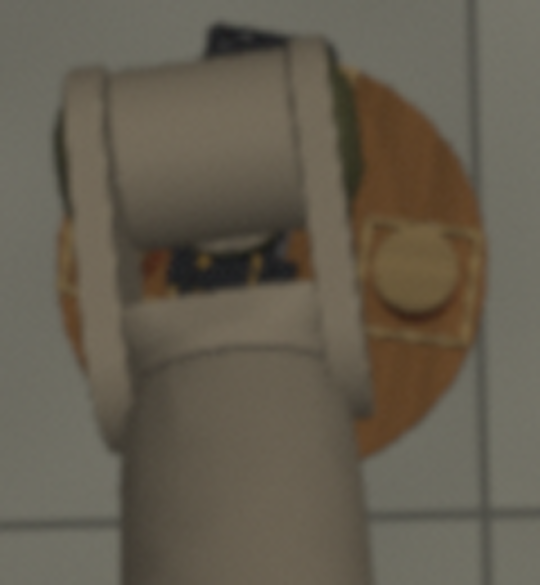

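Run:
```python
from h import *
ax=np.array([.5428,.181])
for nm,u,z in(("stopper",(497,269),.1225),("stud",(524,217),.018),("stud",(524,217),.012)):
    p=atz("wrist",u,z);d=ax-p[:2];print(nm,p,np.linalg.norm(d),np.degrees(np.arctan2(d[1],d[0])))
p=atz("side",(242/4.2+230,236/4+130),.1225);d=ax-p[:2];print("side stopper",p,np.linalg.norm(d),np.degrees(np.arctan2(d[1],d[0])))
for z in(.012,.018):
    p=atz("side",(133/4.2+230,371/4+130),z);d=ax-p[:2];print("side stud",p,np.linalg.norm(d),np.degrees(np.arctan2(d[1],d[0])))
# wrist cell at tall: outer corners visible
cs=[(401,183),(504,179)];print([atz("wrist",u,.047) for u in cs])
# filled cell now nearest the camera: corners
q=[atz("wrist",u,.047) for u in[(261,47),(375,41),(376,157),(271,161)]];c=np.mean(q,0);d=c[:2]-ax;print("right filled cell dir",np.degrees(np.arctan2(d[1],d[0])),np.linalg.norm(d))
```

```text
stopper [0.4524 0.1956 0.1225] 0.09154084911821311 -9.173666034036252
stud [0.3851 0.2075 0.018 ] 0.1599560779050536 -9.546629741307946
stud [0.3821 0.2097 0.012 ] 0.16326758304533157 -10.12810367659156
side stopper [0.4533 0.1991 0.1225] 0.0913320377032364 -11.408342196139655
side stud [0.3852 0.2142 0.012 ] 0.16102585745226025 -11.881954855147953
side stud [0.385  0.2078 0.018 ] 0.1600449116748112 -9.634050139818028
[array([0.4833, 0.1541, 0.047 ]), array([0.412 , 0.1662, 0.047 ])]
right filled cell dir -99.55055691249018 0.09094025171052522
```

The checks agree. The stopper lies at −9.2° (wrist) and −11.4° (side), and the tab stud at −9.5° to −10.1° (wrist) and −9.6° to −11.9° (side). That puts the jar about 1–3 mm off the tab line. All jars look upright in their cells and the knob is gripped at 25 N.

```bash
python3 -c "
from h import *
s=ctrl.sense();print(s['time_s'],s['finger_gap']*88.1,np.abs(s['qvel']).max(),s['contact_force'])
print(ctrl.hand_in())"
```

```text
25.05 31.131820109642142 0.0020166216320526946 [ 0.9293 -6.4383 -0.7347]
the job is handed in; nothing more can be done
None
```

Both loose jars are standing in the carousel's empty cells, and I handed the job in at 25 s of the 72 s allowed; no verdict was reported. I placed the tall jar in the rear cell and the short jar in the right-hand one. I then gripped the knob at 25 N, turned the table about 80° counterclockwise and kept hold of it.

- **Alignment:** the tall jar's stopper is about 91 mm from the axis on the tab side, roughly 1–3 mm off the tab's line. The side view alone puts the tab stud anywhere from −9.6° to −11.9°, depending on the assumed stud height. Every reading is well inside the 16 mm limit.
- **Jars:** both stood upright in their cells when I released them, and in the last pictures the tall jar still does. The short jar is now partly hidden behind the post, so its position after the turn rests on the picture taken before it. What shows of it looks upright.
- **Grip:** the finger gap is 31 mm on the 32 mm knob, and the arm is still. A steady side force of about 6 N on the gripper remains, because it sits about 1 mm off the axis. I left it since it is small.
- **Other things on the ledge:** I planned every path clear of the green jar, spoon holder, pestle rest and turquoise jar. No bumps showed in the forces. I did not measure their positions again at the end.

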